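Run the oxide grinder on its pulse position

ROBOT

A 6-joint arm with a two-finger parallel gripper is mounted at the origin on the work surface. World frame = base frame: x ahead of the robot, y to its left, z up, the work surface at z = 0. Lengths are in m, angles in rad, forces in N, time in s.
With the tool pointing down it reaches from about 0.325 to 0.9 m from the base axis. Payload 6.1 kg.
Tool frame: the origin (TCP) lies on the mounting face of the last link; the fingertips stand 173 mm ahead of it and the grasp point (between the pads) lies 155 mm ahead of it; z points along the fingers, y is the line along which they close (so a half turn about z gives the same grasp; the last joint's range is limited). The gripper opens to 85 mm and grips with 20 to 120 N. Pads are 22 mm wide; open, the fingers measure 114 mm over their backs; the gripper's body (76 mm by 85 mm) begins 54 mm behind the grasp point. The pads swing forward as they close: fully open they stand 13 mm farther back than shut.
Start: joints at [1.166, 0.22, 1.526, -0, 1.395, -0.126], TCP at [0.172, 0.601, 0.405] pointing down, gripper open.
Joint ranges: [-2.98, 2.98], [-0.91, 2.08], [0.09, 2.57], [-1.24, 4.39], [0.2, 2.65], [-2.68, 2.68]. Speed limits (rad/s): [2.57, 2.57, 3.01, 3.14, 3.14, 3.14].

INTERFACE

Orientations are given as a rotation vector (axis times angle).
In Python, from workcell import env gives the robot as it stands.
- The arm moves only by the tool jog_arm, never from a script. Its argument "plan" is a list of rows, each a list of 7 numbers: the shift along the world's x, y, z in cm, then the turn, a rotation vector about the world's x, y, z in rad, then the closure in counts, from 0 (fully open) to 255 (shut). In form: [[dx, dy, dz, rx, ry, rz, fingers], ...]. A call has exactly 10 rows; each row shifts and turns the commanded pose from where the row before left it; what a row does not reach is not made up. A row lasts 1/8 s, in which the tool goes at most 62.5 mm and 10.7 degrees, less where a joint would pass 70% of its speed; a pose out of reach is approached as far as the arm can. A call is refused whole if a number of a shift passes 6.25 or a number of a turn 0.188, either way. A call with a gripper value outside its range is refused whole. The fingers move at their own pace and stop on an object; the grip force is fixed at half the most. Time passes only in rows, so rows that do not move let the fingers close, or fill a call up. It gives the time, the measured TCP pose, the force, the opening and the grip force at its end, in the units of the state.
- env.state(): the state, without advancing time (a new reading comes with each control period).
- env.snapshot(name): name is "scene" or "top"; returns a dict with "img" (384x512x3 uint8, red, green, blue), "fovy" (degrees; the focal length in pixels is half the picture's height over the tangent of half this angle, whatever the lens; pixels are square), "cx", "cy" (the principal point, pixels), "D" ([k1, k2, p1, p2, k3] as OpenCV has them; the pictures are not rectified), "view" (4x4, takes a point from world to camera coordinates). Camera axes: x right, y down, z forward; pixel columns grow to the right and rows downward; lengths in m; the calibration is good to about 2 mm. A picture is of the moment at which its call begins. There is no depth.
- env.job_done(): hands the job in; it is judged then, once.
Trained networks look in the newest picture that a camera, given by its name, has taken for a name from the list of things; names that differ only in an ending like _2 or _b are one class to them, and where a whole thing is asked for, a point or a joint stands for the part that bears it (a point fixed in the world has none). Each returns a list of dicts, best first, with "p" (0 to 1); they miss things now and then, are a little off and sometimes report something else, mostly with a low value. They report only what shows in the picture. A call takes as long as a camera call. They do not tell look-alikes from the thing itself.
- env.search_frame(label, camera): "box" ([centre column, centre row, width, height] as shares, 0 to 1, of the picture: columns of its width, rows of its height, round what is visible of it).
- env.place_of(label, camera): "xy" ([column, row] as shares, 0 to 1, of the picture: columns of its width, rows of its height: a listed point, or the origin of a listed thing).
The state is a dict: "time": time; "q": joint angles; "joint_velocities": joint speeds; "tau": joint torques, N m; "ee_pos": TCP position; "eef_rot": TCP orientation; "contact_force": force on the tool from outside, world axes, zero at the start; "torque": the same for the moment, N m; "gripper_width": finger opening in m; "finger_force": force on a finger pad.
Only numpy, scipy, OpenCV 4.12 (cv2) and the standard library are available. Lean on these libraries where they do the work, as an engineer would, in place of code of your own. Each camera call takes 0.05 s, during which the arm holds its last target. There are 200 camera calls.

TASK

Fit the black bayonet lid with the orange grip bar into the oxide grinder, lugs down through the slots until its flange sits flush on the collar, then twist it clockwise until its white pointers stand at the green pulse marks, half-way to the lock, and finish holding it there against its spring. Never turn it on to the red marks, where it clicks locked, and leave everything else on the bench where it is.

Things in the scene. Friction and masses are not known exactly. Their poses are not given: they have to be found in the camera images.
- lid_grip (a point): centre of the orange grip bar on the grinder's black bayonet lid, which stands upright on the bench on its plug. Bar: 66 mm long along the lid's x, 22 mm thick along y, 32 mm high (16 mm above and below this point). Black round flange under it, 96 mm across, 6 mm thick, its underside 22 mm below this point. z up. The lid is the same after half a turn; about 0.15 kg.
- lid: the same lid; origin at the centre of its underside, 43 mm below lid_grip, same axes. Under the flange: a grey plug, 60 mm across, 21 mm deep, with two orange lugs at its foot (10 mm wide, 8 mm high, reaching 41 mm from the axis) along +x and -x, in line with the bar. White stripes on the flange at both ends of the bar are its pointers.
- mouth (a point): centre of the grinder's dark steel collar, level with its top, 120 mm above the bench. Hole 64 mm across, with two slots for the lugs (15 mm wide, out to 44 mm from the axis) along this frame's +x and -x. Seated, the flange rests on the collar, lid_grip 22 mm above this point, the lugs below the lip: the lid can then be turned clockwise. z up.
- grinder: fixed yellow grinder, 156 mm across; origin at its foot, axes as mouth. Marks painted on its collar top (collar 124 mm across), each on two opposite sides: white at the slots (+x, -x), green 45 degrees clockwise of them seen from above, red 90 degrees clockwise of them.
- ring (a joint): sprung ring hidden in the grinder that the lugs push round as the seated lid turns clockwise (from above), rad. 0 at rest; reads the lid's turn from the white marks less about 0.1: 0.69 with the pointers at the green marks. Its spring (0.15 N m/rad) turns the lid back if let go. From about 0.9 the lugs meet the click pawls; from 1.1 the lid clicks locked.
- jar_lid: blue ceramic jar lid with a round knob, 94 mm across, 49 mm high; not the grinder's lid, leave alone. Origin at its underside.
- goblet: ochre goblet with a turquoise rim, 76 mm across, 98 mm high; leave alone. Origin at its underside.
- slip_bulb: terracotta slip bulb with a black nozzle, 66 mm across, 125 mm high; leave alone. Origin at its underside.
- oxide_jar: amber oxide jar, 64 mm across, 85 mm high; leave alone. Origin at its underside.
- bowl: terracotta bowl, 110 mm across, 50 mm high; leave alone. Origin at its underside.
- spatula: spatula lying flat on the bench; leave alone.
- brush: brush lying flat on the bench; leave alone.
Things that resemble listed ones, but are neither listed nor needed, are in the scene too. Leave any pink look-alike of the lid alone.

How it is judged:
By the outcome, as a careful person would: the job done as asked, in the order asked, and still so for the second after the job is handed in, while the arm keeps its last pose, push and grip.
It also fails if it takes over 42 s, if anything falls off the work surface, if the arm or the gripper's body presses on something with over 40 N, if the wrist force passes 120 N, or if a joint passes its speed limit or range.

## Working session

There is one attempt and no reset: what is moved stays moved. The work goes in short steps, Python scripts to look and compute and a tool call to move; the robot and the scene stay as the last step left them, time stands still between calls to the robot, and variables do not carry over. Pictures are saved under pics/ and viewed, at most 10 in all, crops included, and the job is handed in when it is done.

Besides the shell and the picture viewer there is one more tool, called by a JSON object that holds its "name" and its "arguments", one argument or row to a line. jog_arm: Moves the arm, as the interface text tells. Its arguments: {"type":"object","properties":{"plan":{"type":"array","items":{"type":"array","items":{"type":"number"}}}},"required":["plan"]}

```bash
mkdir -p pics; cat > h.py <<'E'
import numpy as np,cv2
from workcell import env
def cam(s):
    h,w=s["img"].shape[:2]; f=h/2/np.tan(np.radians(s["fovy"])/2)
    return np.array([[f,0,s["cx"]],[0,f,s["cy"]],[0,0,1.]]),np.array(s["D"],float),np.array(s["view"],float)
def ray(s,px):
    K,D,V=cam(s); u=cv2.undistortPoints(np.array([[px]],float),K,D)[0,0]
    R,t=V[:3,:3],V[:3,3]; return -R.T@t, R.T@np.array([u[0],u[1],1])
def atz(s,px,z):
    o,d=ray(s,px); return o+d*(z-o[2])/d[2]
def proj(s,P):
    K,D,V=cam(s); return cv2.projectPoints(np.array(P,float).reshape(-1,1,3),cv2.Rodrigues(V[:3,:3])[0],V[:3,3],K,D)[0][:,0]
def save(n,im,k=1): cv2.imwrite(f"pics/{n}.png",cv2.resize(im[:,:,::-1],None,fx=k,fy=k,interpolation=cv2.INTER_CUBIC))
E
python3 - <<'E'
from h import *
for c in("top","scene"):
    s=env.snapshot(c); save(c+"0",s["img"],1.5)
    print(c,s["fovy"],-np.array(s["view"])[:3,:3].T@np.array(s["view"])[:3,3])
    for l in("lid_grip","mouth","lid","grinder","jar_lid"):
        for d in env.place_of(l,c): 
            px=np.array(d["xy"])*[512,384]; z={"lid_grip":.043,"mouth":.12}.get(l,0)
            print(l,round(d["p"],2),px.round(1),atz(s,px,z).round(4))
print(env.state())
E
```

```text
top 45.813820776455586 [ 0.33841371 -0.01619339  1.43772291]
lid_grip 0.89 [305.1 220.3] [ 0.4714 -0.1935  0.043 ]
lid_grip 0.85 [356.9 219.5] [ 0.4742 -0.3548  0.043 ]
lid_grip 0.73 [349.1 171.5] [ 0.6259 -0.3353  0.043 ]
lid_grip 0.68 [325.8 262. ] [ 0.3442 -0.2549  0.043 ]
mouth 0.9 [190.9 178.1] [0.5876 0.1514 0.12  ]
lid 0.76 [352.8 223.6] [ 0.4653 -0.3516  0.    ]
lid 0.7 [324.8 264.6] [ 0.3362 -0.259   0.    ]
lid 0.57 [308.2 219. ] [ 0.4797 -0.209   0.    ]
lid 0.57 [345.4 177.9] [ 0.6134 -0.3323  0.    ]
grinder 0.6 [191.1 184. ] [0.591  0.1657 0.    ]
jar_lid 0.69 [262.7 192. ] [ 0.5661 -0.0642  0.    ]
scene 55.94959899882263 [ 1.09822163 -0.73133642  0.70882174]
lid_grip 0.95 [145.9 213.7] [ 0.3398 -0.2516  0.043 ]
lid_grip 0.77 [191.5 274.6] [ 0.6182 -0.3373  0.043 ]
lid_grip 0.71 [191.  221.9] [ 0.4729 -0.195   0.043 ]
lid_grip 0.63 [147.1 252.7] [ 0.4733 -0.356   0.043 ]
lid_grip 0.41 [279.5 150.9] [0.4322 0.3228 0.043 ]
lid_grip 0.16 [100.7 304.2] [ 0.5215 -0.5301  0.043 ]
mouth 0.84 [294.5 162.6] [0.5921 0.165  0.12  ]
lid 0.97 [148.2 228.2] [ 0.3526 -0.2619  0.    ]
[... 311 characters left out ...]
: 0.6, 'q': array([ 1.16588127e+00,  2.20384714e-01,  1.52650697e+00,  8.69683293e-06,
        1.39472144e+00, -1.26072430e-01]), 'joint_velocities': array([-6.42830454e-04,  1.11324726e-04, -1.03065823e-03,  8.71486336e-05,
       -1.20307542e-03, -1.31722994e-03]), 'tau': array([-1.15916024e-03, -4.96535218e+01, -3.89512789e+01, -2.44912935e-04,
        1.46787064e-03,  1.61340807e-05]), 'ee_pos': array([0.17200762, 0.60085123, 0.40470542]), 'eef_rot': array([-4.36587817e-01, -3.11109463e+00,  2.75090432e-05]), 'contact_force': array([-0.46706493, -0.88631263, -0.66087072]), 'torque': array([-0.05490564,  0.00363442,  0.0066165 ]), 'finger_force': 0.0, 'gripper_width': 0.08582134180146075}
```

View pics/top0.png

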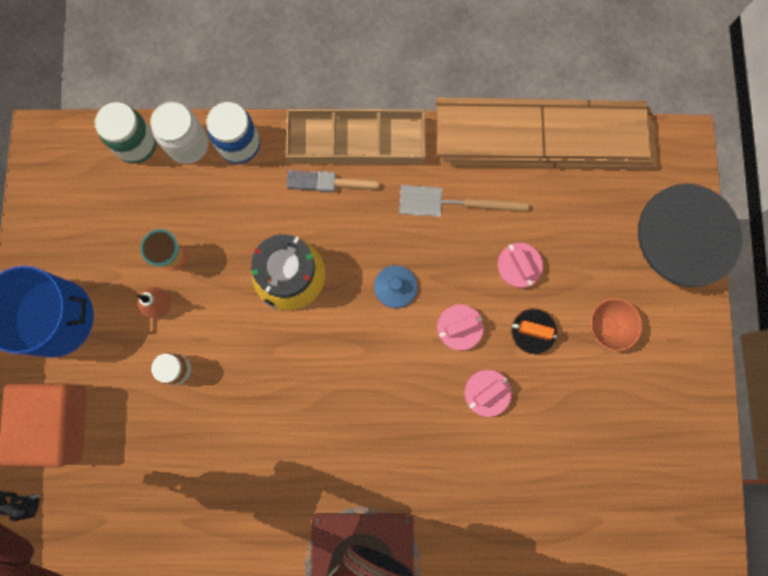

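View pics/scene0.png

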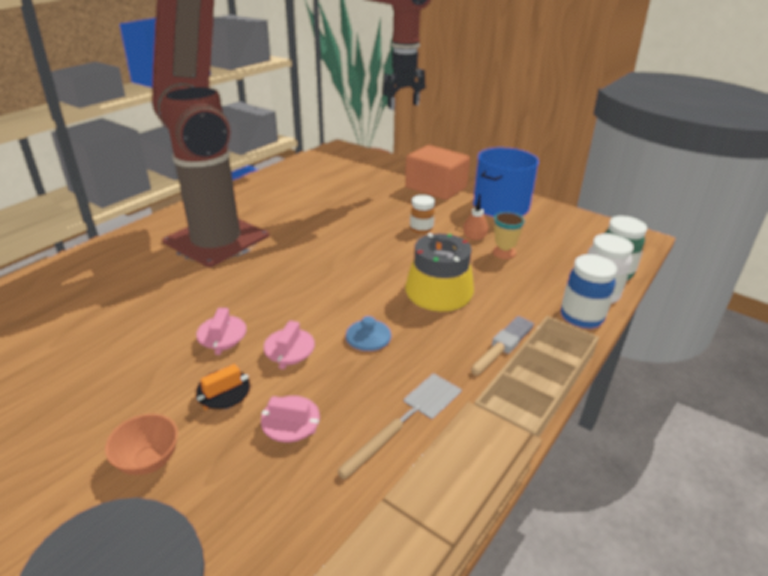

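The candidates are the black lid with orange bar at top-view (357,220), pink look-alikes at (307,218), (347,177) and (325,262), and the blue jar lid at (263,192). By the description, I choose (357,220). Next I'll check it in a close crop.

```bash
python3 - <<'E'
from h import *
t=env.snapshot("top"); c=env.snapshot("scene")
def crop(s,x,y,w=80,h=60,k=5): return cv2.resize(s["img"][y:y+h,x:x+w],None,fx=k,fy=k,interpolation=cv2.INTER_CUBIC)
m=np.vstack([np.hstack([crop(t,150,145),crop(t,317,190)]),np.hstack([crop(c,255,145),crop(c,110,225)])])
save("mosaic",m)
for n,s in(("top",t),("scene",c)):
    hsv=cv2.cvtColor(s["img"],cv2.COLOR_RGB2HSV)
    x0,y0,x1,y1=(337,205,377,235) if n=="top" else(125,235,170,275)
    r=hsv[y0:y1,x0:x1]; mk=((r[...,0]<14)&(r[...,1]>190)&(r[...,2]>120)).astype(np.uint8)
    ys,xs=np.nonzero(mk); print(n,"orange",xs.size,xs.mean()+x0,ys.mean()+y0, cv2.minAreaRect(np.c_[xs+x0,ys+y0].astype(np.float32)))
    print(atz(s,(xs.mean()+x0,ys.mean()+y0),.057))
E
```

```text
top orange 180 357.27222222222224 219.57777777777778 ((357.5882568359375, 219.6470947265625), (22.79834747314453, 8.246211051940918), 14.03624439239502)
[ 0.47262596 -0.35252687  0.057     ]
scene orange 15 144.66666666666666 260.46666666666664 ((147.40771484375, 259.7615661621094), (6.573841094970703, 24.1867733001709), 82.87498474121094)
[ 0.50337966 -0.38556191  0.057     ]
```

View pics/mosaic.png

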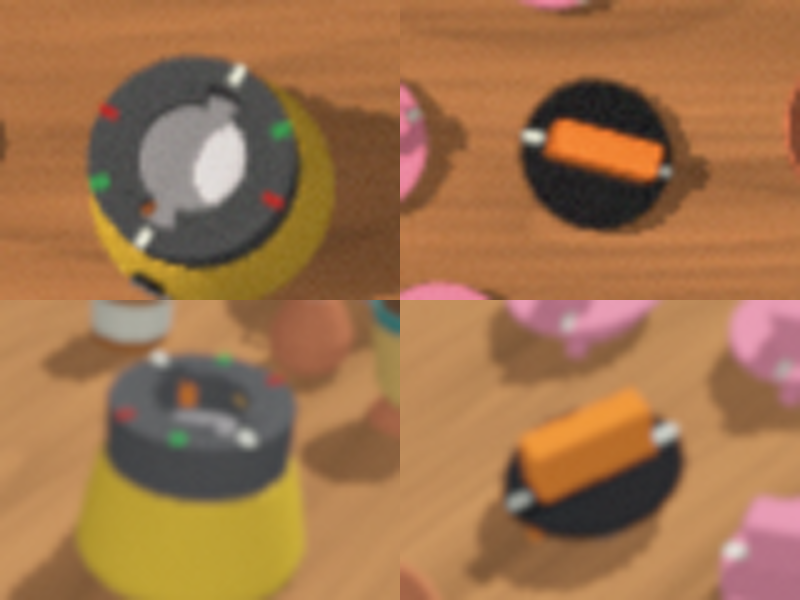

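The mosaic confirms the choice: an orange bar on a black flange with white pointers at crop (533,137) and (665,172). The collar's white marks are at (237,75) and (143,238), green at (283,130) and (99,181), red at (110,112) and (273,200). All are clear in both views.

```bash
python3 - <<'E'
from h import *
from scipy.optimize import least_squares
t=env.snapshot("top"); c=env.snapshot("scene")
P=lambda L,ox,oy,du=0,dv=0:np.array([[ox+(u-du+.5)/5-.5,oy+(v-dv+.5)/5-.5] for u,v in L])
# order: white a (far-right in top), green cw, red cw, then opposite
T=P([(237,75),(283,130),(273,200),(143,238),(99,181),(110,112)],150,145)
S=P([(247,438),(178,438),(125,415),(160,358),(225,360),(277,380)],255,145,0,300)
for s,Q in((t,T),(c,S)):
    W=np.array([atz(s,q,.12) for q in Q])[:,:2]; print("pair centres",((W[:3]+W[3:])/2).round(4).tolist(),"r",(np.linalg.norm(W[:3]-W[3:],axis=1)/2).round(4), "ang",[round(np.degrees(np.arctan2(*(W[i]-W[i+3])[::-1])),1) for i in range(3)])
TL=P([(533,137),(665,172)],317,190,400,0); SL=P([(519,500),(664,433)],110,225,400,300)
for s,Q in((t,TL),(c,SL)):
    W=np.array([atz(s,q,.027) for q in Q])[:,:2]; d=W[0]-W[1]; print("lid",W.mean(0).round(4),"r",np.linalg.norm(d)/2,"ang",np.degrees(np.arctan2(d[1],d[0])))
print("flange",atz(t,P([(597,154)],317,190,400,0)[0],.026))
R=cv2.Rodrigues(env.state()["eef_rot"])[0]; print(R.round(3))
E
```

```text
pair centres [[0.5944, 0.1613], [0.5948, 0.1608], [0.5945, 0.1607]] r [0.0558 0.0561 0.0554] ang [np.float64(-28.3), np.float64(-73.9), np.float64(-118.2)]
pair centres [[0.5979, 0.1587], [0.5988, 0.1577], [0.5985, 0.1582]] r [0.0557 0.0541 0.0567] ang [np.float64(-27.9), np.float64(-74.4), np.float64(-118.1)]
lid [ 0.4726 -0.357 ] r 0.04282855212456972 ang 75.20373158284917
lid [ 0.4754 -0.3575] r 0.04144972080110149 ang -104.70181428795478
flange [ 0.47304846 -0.35596059  0.026     ]
[[-0.961  0.275  0.   ]
 [ 0.275  0.961  0.   ]
 [-0.     0.    -1.   ]]
```

{"name": "jog_arm", "arguments": {
  "plan": [
    [2.5,-4.8,0,0,0,-0.08,0],
    [2.5,-4.8,0,0,0,-0.08,0],
    [2.5,-4.8,0,0,0,-0.08,0],
    [2.5,-4.8,0,0,0,-0.08,0],
    [2.5,-4.8,0,0,0,-0.08,0],
    [2.5,-4.8,0,0,0,-0.08,0],
    [2.5,-4.8,0,0,0,-0.08,0],
    [2.5,-4.8,0,0,0,-0.08,0],
    [2.5,-4.8,0,0,0,-0.08,0],
    [2.5,-4.8,0,0,0,-0.08,0]
  ]
}}

```text
time: 2.05
ee_pos: [0.4225, 0.1192, 0.4052]
eef_rot: [1.617, 2.692, 0.001]
contact_force: [1.6, -0.1, -0.2]
gripper_width: 0.0853
finger_force: 0.0
```

{"name": "jog_arm", "arguments": {
  "plan": [
    [0.5,-4.8,-1,0,0,-0.08,0],
    [0.5,-4.8,-1,0,0,-0.08,0],
    [0.5,-4.8,-1,0,0,-0.08,0],
    [0.5,-4.8,-1,0,0,-0.08,0],
    [0.5,-4.8,-1,0,0,-0.08,0],
    [0.5,-4.8,-1,0,0,-0.08,0],
    [0.5,-4.8,-1,0,0,-0.08,0],
    [0.5,-4.8,-1,0,0,-0.08,0],
    [0.5,-4.8,-1,0,0,-0.08,0],
    [0.5,-4.8,-1,0,0,-0.08,0]
  ]
}}

```text
time: 3.3
ee_pos: [0.472, -0.3608, 0.3045]
eef_rot: [2.538, 1.851, 0.0]
contact_force: [0.3, 0.4, 1.3]
gripper_width: 0.0853
finger_force: 0.0
```

```bash
cat >> h.py <<'E'
def st():
    s=env.state(); R=cv2.Rodrigues(s["eef_rot"])[0]
    print("t",round(s["time"],2),"p",s["ee_pos"].round(4),"yang",np.degrees(np.arctan2(R[1,1],R[0,1])).round(2),"z",R[:,2].round(3),"F",np.round(s["contact_force"],1),"T",np.round(s["torque"],2),"w",round(s["gripper_width"],4),"ff",round(s["finger_force"],1),"q6",s["q"][5].round(2)); return s
E
python3 -c "
from h import *
st()"
```

```text
t 3.3 p [ 0.472  -0.3608  0.3045] yang -17.81 z [ 0. -0. -1.] F [0.3 0.4 1.3] T [-0.04 -0.02  0.01] w 0.0853 ff 0.0 q6 -0.47
```

{"name": "jog_arm", "arguments": {
  "plan": [
    [0.2,0.4,-2,0,0,0.052,0],
    [0,0,-2,0,0,0,0],
    [0,0,-2,0,0,0,0],
    [0,0,-2,0,0,0,0],
    [0,0,-1.3,0,0,0,0],
    [0,0,-0.5,0,0,0,0],
    [0,0,0,0,0,0,120],
    [0,0,0,0,0,0,255],
    [0,0,0,0,0,0,255],
    [0,0,0,0,0,0,255]
  ]
}}

```text
time: 4.55
ee_pos: [0.4743, -0.3555, 0.2077]
eef_rot: [2.485, 1.919, 0.0]
contact_force: [-0.5, -1.2, -1.3]
gripper_width: 0.021
finger_force: 59.3
```

```bash
python3 -c "
from h import *
st()"
```

```text
t 4.55 p [ 0.4743 -0.3555  0.2077] yang -14.67 z [ 0.001 -0.001 -1.   ] F [-0.5 -1.2 -1.3] T [-0.02  0.05 -0.03] w 0.021 ff 59.3 q6 -0.52
```

{"name": "jog_arm", "arguments": {
  "plan": [
    [0,0,3,0,0,0,255],
    [0,0,5,0,0,0,255],
    [0,0,5,0,0,0,255],
    [0.8,3,4,0,0,0.09,255],
    [0.9,3.5,1,0,0,0.09,255],
    [0.9,3.5,0,0,0,0.09,255],
    [0.9,3.5,0,0,0,0.09,255],
    [0.9,3.5,0,0,0,0.09,255],
    [0.9,3.5,0,0,0,0.09,255],
    [0.9,3.5,0,0,0,0.09,255]
  ]
}}

```text
time: 5.8
ee_pos: [0.5359, -0.1139, 0.3864]
eef_rot: [-1.766, -2.598, 0.0]
contact_force: [0.4, -0.2, -1.8]
gripper_width: 0.0206
finger_force: 59.4
```

{"name": "jog_arm", "arguments": {
  "plan": [
    [0.9,3.5,0,0,0,0.09,255],
    [0.9,3.5,0,0,0,0.09,255],
    [0.9,3.5,0,0,0,0.09,255],
    [0.9,3.5,0,0,0,0.09,255],
    [0.9,3.5,0,0,0,0.09,255],
    [0.9,3.5,0,0,0,0.09,255],
    [0.6,3.5,0,0,0,0.09,255],
    [0,3,-1,0,0,0.08,255],
    [0,0,-1.5,0,0,0,255],
    [0,0,0,0,0,0,255]
  ]
}}

```text
time: 7.05
ee_pos: [0.5952, 0.1595, 0.3593]
eef_rot: [-0.757, -3.045, 0.003]
contact_force: [-0.1, -0.0, -1.6]
gripper_width: 0.0208
finger_force: 59.4
```

```bash
python3 - <<'E'
from h import *
st()
t=env.snapshot("top"); c=env.snapshot("scene")
def crop(s,x,y,w=80,h=60,k=5): return cv2.resize(s["img"][y:y+h,x:x+w],None,fx=k,fy=k,interpolation=cv2.INTER_CUBIC)
save("m2",np.vstack([np.hstack([crop(t,150,145)]),np.hstack([crop(c,255,120)])]),1)
E
```

```text
t 7.05 p [0.5952 0.1595 0.3593] yang 62.08 z [-0.004 -0.001 -1.   ] F [-0.1 -0.  -1.6] T [ 0.04  0.01 -0.01] w 0.0208 ff 59.4 q6 -0.95
```

View pics/m2.png

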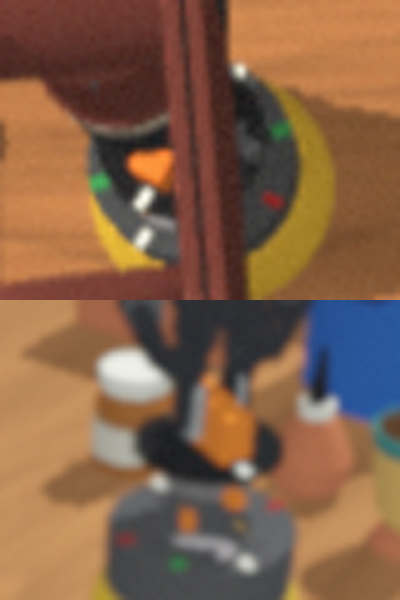

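The lid hangs just above the collar. One pointer shows at (145,198) in the top crop and the other at (243,469) in the scene crop, with the flange edges in the scene at about u=137 and u=280. Next I'll compare lid with mouth within each camera.

```bash
python3 - <<'E'
from h import *
t=env.snapshot("top"); c=env.snapshot("scene"); s=st()
z=s["ee_pos"][2]-.1647-.016; a=np.radians(62.08-90); e=np.array([np.cos(a),np.sin(a)]); n=np.array([-e[1],e[0]])
p=lambda u,v,ox,oy,dv=0:(ox+(u+.5)/5-.5,oy+(v-dv+.5)/5-.5)
A=atz(t,p(145,198,150,145),z)[:2]+e*.0428
B=atz(c,p(243,469,255,120,300),z)[:2]-e*.0414
for nm,X,m in(("top",A,(.5946,.1609)),("scene",B,(.5984,.1582))):
    d=np.array(m)-X; print(nm,"lid",X.round(4),"mouth-lid",d.round(4),"along bar",(d@e).round(4),"across",(d@n).round(4))
# flange extent fit in scene
C=np.r_[B,z-.003]; th=np.linspace(0,6.28,200)
for X in(B,):
    q=proj(c,np.c_[X[0]+.048*np.cos(th),X[1]+.048*np.sin(th),0*th+z]); q2=proj(c,np.c_[X[0]+.048*np.cos(th),X[1]+.048*np.sin(th),0*th+z-.006])
    f=lambda x,o:(x-o+.5)*5-.5
    print("pred u",f(q[:,0].min(),255),f(q[:,0].max(),255),"v bottom",f(q2[:,1].max(),120)+300)
im=c["img"].astype(int).sum(2); print(im[147:158,278:316:1][::3])
E
```

```text
t 7.25 p [0.5963 0.159  0.3623] yang 62.02 z [ 0.001 -0.    -1.   ] F [ 0.1  0.5 -1.1] T [ 0.04 -0.    0.01] w 0.0208 ff 59.4 q6 -0.95
top lid [0.5962 0.1577] mouth-lid [-0.0016  0.0032] along bar -0.0029 across 0.0021
scene lid [0.5996 0.1548] mouth-lid [-0.0012  0.0034] along bar -0.0027 across 0.0024
pred u 131.8539041592693 285.50565682188176 v bottom 485.62969547834314
[[500 502 487 424 302 181 131 114 107  98  97  99 110 169 246 320 353 350
  339 332 330 337 349 354 353 354 343 301 225 149 137 140 161 234 294 325
  336 340]
 [510 517 514 473 365 224 133 103 108 102  98 103  98  98  98 103 122 172
  238 294 326 341 351 349 352 347 321 252 176 140 138 137 147 199 274 324
  342 348]
 [362 383 391 392 373 327 261 212 205 172 124 106 101  98 100  96 102  95
   97 110 136 167 186 277 445 553 540 401 219 147 157 188 240 298 332 343
  347 354]
 [302 309 319 317 323 336 390 494 577 564 457 326 274 260 245 239 221 215
  209 201 204 209 218 222 235 248 282 332 369 381 359 333 321 325 328 337
  336 341]]
```

```bash
cat >> h.py <<'E'
def blob(s,p,r=4):
    x,y=np.round(p).astype(int); g=s["img"].min(2).astype(float)[y-r:y+r+1,x-r:x+r+1]
    w=np.clip(g-(np.median(g)+g.max())/2,0,None); Y,X=np.mgrid[y-r:y+r+1,x-r:x+r+1]
    return np.array([(w*X).sum(),(w*Y).sum()])/w.sum()
E
python3 - <<'E'
from h import *
s=st(); t=env.snapshot("top"); c=env.snapshot("scene")
z=s["ee_pos"][2]-.1647-.016; a=np.radians(-28.); e=np.array([np.cos(a),np.sin(a)]); n=np.array([-e[1],e[0]])
for nm,S,pl,sg,pm,r in(("top",t,(178.6,184.2),1,(178.2,192.2),.0428),("scene",c,(303.2,153.5),-1,(304.,172.2),.0414)):
    bl=blob(S,pl);bm=blob(S,pm); L=atz(S,bl,z)[:2]+sg*e*r; M=atz(S,bm,.12)[:2]+sg*e*.0558
    d=M-L; print(nm,bl.round(1),bm.round(1),"lid",L.round(4),"mouth",M.round(4),"d",d.round(4),"along",(d@e).round(4),"across",(d@n).round(4))
save("m3",np.hstack([cv2.resize(c["img"][120:180,255:335],None,fx=5,fy=5)]))
E
```

```text
t 7.25 p [0.5963 0.159  0.3623] yang 62.02 z [ 0.001 -0.    -1.   ] F [ 0.1  0.5 -1.1] T [ 0.04 -0.    0.01] w 0.0208 ff 59.4 q6 -0.95
top [178.3 183.4] [178.2 192.1] lid [0.5985 0.1586] mouth [0.5949 0.1615] d [-0.0036  0.0029] along -0.0046 across 0.0009
scene [303.8 153.1] [303.6 171.9] lid [0.6003 0.1575] mouth [0.596  0.1593] d [-0.0042  0.0018] along -0.0046 across -0.0004
```

```bash
python3 - <<'E'
from h import *
t=env.snapshot("top"); c=env.snapshot("scene"); s=env.state()
def old(n,S):
    im=cv2.resize(cv2.imread(f"pics/{n}0.png")[:,:,::-1],(512,384),interpolation=cv2.INTER_AREA); return {**S,"img":im}
t0,c0=old("top",t),old("scene",c); z=s["ee_pos"][2]-.1807
e=np.array([np.cos(np.radians(-28)),np.sin(np.radians(-28))]);n=np.array([-e[1],e[0]])
for nm,S0,S,wm,wl,pl,sg in(("top",t0,t,[(197,159.6),(178.2,192.2)],[(343.2,217),(369.6,224)],(178.3,183.4),1),
                       ("scene",c0,c,[(304,172.2),(286.6,156.2)],[(133.4,264.6),(162.4,251.2)],(303.8,153.1),-1)):
    M=np.array([atz(S0,blob(S0,p,3),.12)[:2] for p in wm]); L=np.array([atz(S0,blob(S0,p,3),.027)[:2] for p in wl])
    rl=np.linalg.norm(L[0]-L[1])/2; d=L[0]-L[1]; dm=M[0]-M[1]
    print(nm,"mouth",M.mean(0).round(4),"r",np.linalg.norm(dm)/2,np.degrees(np.arctan2(dm[1],dm[0])),"lid0",L.mean(0).round(4),rl,np.degrees(np.arctan2(d[1],d[0])))
    X=atz(S,blob(S,pl,3),z)[:2]+sg*e*rl; D=M.mean(0)-X
    print("  lid now",X.round(4),"along",(D@e).round(4),"across",(D@n).round(4))
# flange/dark silhouette in scene: full-res row profile
g=c["img"].astype(int).sum(2)
for y in range(144,160): print(y,g[y,278:316].tolist())
E
```

```text
top mouth [0.5947 0.1614] r 0.055713532692293226 -28.194445869987355 lid0 [ 0.4735 -0.3568] 0.04291297591556769 74.96440963434313
  lid now [0.5985 0.1589] along -0.0046 across 0.0004
scene mouth [0.5977 0.1585] r 0.05559458858678781 -27.84301771138438 lid0 [ 0.4752 -0.3573] 0.042023140429433274 -104.33255901183823
  lid now [0.5997 0.1578] along -0.0021 across -0.0003
144 [295, 292, 289, 284, 266, 236, 195, 158, 138, 127, 126, 136, 145, 157, 195, 299, 384, 396, 362, 335, 328, 338, 364, 371, 370, 360, 353, 332, 268, 213, 224, 251, 272, 289, 303, 315, 333, 373]
145 [375, 359, 348, 326, 266, 201, 153, 129, 123, 108, 108, 109, 129, 172, 241, 333, 393, 394, 366, 336, 332, 337, 349, 355, 354, 357, 347, 323, 249, 168, 165, 192, 235, 276, 307, 316, 326, 339]
146 [458, 452, 440, 397, 301, 188, 141, 120, 101, 95, 97, 100, 112, 176, 265, 347, 396, 389, 363, 340, 329, 336, 350, 352, 350, 353, 345, 313, 233, 156, 139, 154, 190, 249, 298, 318, 331, 338]
147 [501, 501, 492, 452, 331, 195, 134, 117, 104, 104, 94, 96, 103, 141, 214, 291, 342, 352, 340, 330, 331, 338, 346, 353, 356, 353, 346, 306, 22
[... 1663 characters left out ...]
 251, 239, 225, 217, 213, 217, 219, 233, 239, 247, 255, 294, 348, 377, 380, 362, 330, 321, 326, 331, 334, 338, 341]
157 [316, 331, 338, 334, 328, 327, 354, 430, 509, 518, 438, 333, 288, 290, 292, 294, 291, 290, 287, 285, 289, 303, 313, 314, 320, 320, 333, 362, 372, 358, 336, 322, 320, 319, 325, 334, 333, 341]
158 [345, 345, 343, 336, 319, 312, 315, 333, 374, 384, 334, 276, 264, 271, 283, 297, 296, 302, 303, 303, 308, 326, 339, 341, 343, 346, 349, 344, 336, 330, 330, 325, 323, 319, 315, 318, 329, 328]
159 [365, 349, 331, 323, 313, 308, 307, 305, 291, 275, 253, 233, 233, 240, 252, 264, 267, 273, 277, 280, 289, 312, 331, 336, 344, 351, 353, 339, 323, 321, 324, 328, 328, 325, 316, 307, 314, 311]
```

View pics/m3.png

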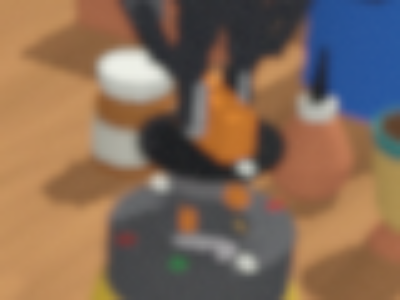

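Along the bar, the two cameras and the kinematics give -2 to -4 mm; across it, about 0. I'll shift by about 2.5 mm and lower to just above the collar.

{"name": "jog_arm", "arguments": {
  "plan": [
    [-0.22,0.12,-1,0,0,0,255],
    [0,0,-1,0,0,0,255],
    [0,0,-0.8,0,0,0,255],
    [0,0,0,0,0,0,255],
    [0,0,0,0,0,0,255],
    [0,0,0,0,0,0,255],
    [0,0,0,0,0,0,255],
    [0,0,0,0,0,0,255],
    [0,0,0,0,0,0,255],
    [0,0,0,0,0,0,255]
  ]
}}

```text
time: 8.7
ee_pos: [0.5938, 0.1611, 0.3337]
eef_rot: [0.757, 3.049, 0.0]
contact_force: [-1.5, -0.1, -2.1]
gripper_width: 0.0208
finger_force: 59.4
```

```bash
python3 - <<'E'
from h import *
s=st(); t=env.snapshot("top"); c=env.snapshot("scene"); z=s["ee_pos"][2]-.1807
e=np.array([np.cos(np.radians(-28)),np.sin(np.radians(-28))]);n=np.array([-e[1],e[0]])
for nm,S,M,sg,rl in(("top",t,(.5947,.1614),1,.0429),("scene",c,(.5979,.1585),-1,.042)):
    M=np.array(M); g=M-sg*e*rl; X=atz(S,blob(S,proj(S,[[*g,z]])[0],3),z)[:2]+sg*e*rl; D=M-X
    print(nm,proj(S,[[*g,z]])[0].round(1),"along",(D@e).round(4),"across",(D@n).round(4))
save("m4",np.hstack([cv2.resize(S["img"][y:y+60,x:x+60],None,fx=6,fy=6,interpolation=cv2.INTER_CUBIC) for S,x,y in((t,155,150),(c,268,130))]))
E
```

```text
t 8.7 p [0.5938 0.1611 0.3337] yang 62.11 z [ 0.  0. -1.] F [-1.5 -0.1 -2.1] T [0.02 0.03 0.01] w 0.0208 ff 59.4 q6 -0.95
top [178.7 186.4] along -0.0009 across 0.0001
scene [302.6 161. ] along 0.0012 across -0.0008
```

View pics/m4.png

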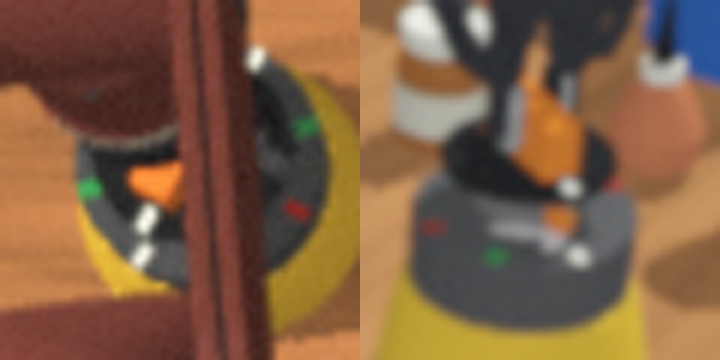

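The m4 crops show the white pointer beside the white mark in both views: top (148,218) over (143,257), scene (570,187) over (578,257). Residual is about 1 mm, so I'll descend gently.

{"name": "jog_arm", "arguments": {
  "plan": [
    [0,0,-0.4,0,0,0,255],
    [0,0,-0.3,0,0,0,255],
    [0,0,-0.2,0,0,0,255],
    [0,0,-0.2,0,0,0,255],
    [0,0,0,0,0,0,255],
    [0,0,0,0,0,0,255],
    [0,0,0,0,0,0,255],
    [0,0,0,0,0,0,255],
    [0,0,0,0,0,0,255],
    [0,0,0,0,0,0,255]
  ]
}}

```text
time: 10.05
ee_pos: [0.5938, 0.1611, 0.3227]
eef_rot: [0.757, 3.049, 0.0]
contact_force: [0.0, 0.5, -0.8]
gripper_width: 0.0208
finger_force: 59.4
```

```bash
python3 -c "
from h import *
st()"
```

```text
t 10.05 p [0.5938 0.1611 0.3227] yang 62.11 z [ 0.  0. -1.] F [ 0.   0.5 -0.8] T [ 0.01  0.   -0.01] w 0.0208 ff 59.4 q6 -0.95
```

In the slots, no contact force. I'll go on to the seat.

{"name": "jog_arm", "arguments": {
  "plan": [
    [0,0,-0.4,0,0,0,255],
    [0,0,-0.4,0,0,0,255],
    [0,0,-0.4,0,0,0,255],
    [0,0,-0.2,0,0,0,255],
    [0,0,-0.1,0,0,0,255],
    [0,0,-0.1,0,0,0,255],
    [0,0,0,0,0,0,255],
    [0,0,0,0,0,0,255],
    [0,0,0,0,0,0,255],
    [0,0,0,0,0,0,255]
  ]
}}

```text
time: 11.3
ee_pos: [0.5938, 0.1611, 0.3068]
eef_rot: [0.757, 3.049, 0.0]
contact_force: [0.3, 0.6, -1.8]
gripper_width: 0.0208
finger_force: 59.4
```

```bash
python3 -c "
from h import *
st()"
```

```text
t 11.3 p [0.5938 0.1611 0.3068] yang 62.11 z [ 0.  0. -1.] F [ 0.3  0.6 -1.8] T [-0.01  0.03 -0.  ] w 0.0208 ff 59.4 q6 -0.95
```

{"name": "jog_arm", "arguments": {
  "plan": [
    [0,0,-0.05,0,0,0,255],
    [0,0,0,0,0,0,255],
    [0,0,-0.05,0,0,0,255],
    [0,0,0,0,0,0,255],
    [0,0,0,0,0,0,255],
    [0,0,0,0,0,0,255],
    [0,0,0,0,0,0,255],
    [0,0,0,0,0,0,255],
    [0,0,0,0,0,0,255],
    [0,0,0,0,0,0,255]
  ]
}}

```text
time: 12.55
ee_pos: [0.5938, 0.1611, 0.3065]
eef_rot: [0.757, 3.049, 0.0]
contact_force: [-3.6, -1.0, 5.3]
gripper_width: 0.0208
finger_force: 60.4
```

```bash
python3 -c "
from h import *
st()"
```

```text
t 12.55 p [0.5938 0.1611 0.3065] yang 62.11 z [ 0.  0. -1.] F [-3.6 -1.   5.3] T [-0.1   0.54 -0.01] w 0.0208 ff 60.4 q6 -0.95
```

Seated: contact at 0.3065 m, against 0.3067 m expected. I'll turn clockwise in two stages, with a small centre shift because the lid sits about 1.5 mm off the tool axis.

{"name": "jog_arm", "arguments": {
  "plan": [
    [0.01,0.01,0,0,0,-0.05,255],
    [0.01,0,0,0,0,-0.05,255],
    [0.01,0.01,0,0,0,-0.05,255],
    [0,0,0,0,0,-0.05,255],
    [0.01,0.01,0,0,0,-0.05,255],
    [0.01,0,0,0,0,-0.05,255],
    [0,0,0,0,0,-0.05,255],
    [0,0,0,0,0,-0.05,255],
    [0,0,0,0,0,0,255],
    [0,0,0,0,0,0,255]
  ]
}}

```text
time: 13.8
ee_pos: [0.5947, 0.1613, 0.3065]
eef_rot: [1.346, 2.837, 0.001]
contact_force: [-0.6, -1.4, 5.9]
gripper_width: 0.0208
finger_force: 60.3
```

```bash
python3 -c "
from h import *
st()"
```

```text
t 13.8 p [0.5947 0.1613 0.3065] yang 39.24 z [ 0.002  0.    -1.   ] F [-0.6 -1.4  5.9] T [-0.17  0.15 -0.11] w 0.0208 ff 60.3 q6 -0.55
```

{"name": "jog_arm", "arguments": {
  "plan": [
    [0.01,0.01,0,0,0,-0.05,255],
    [0,0.01,0,0,0,-0.05,255],
    [0.01,0.01,0,0,0,-0.05,255],
    [0,0,0,0,0,-0.05,255],
    [0.01,0.01,0,0,0,-0.05,255],
    [0,0,0,0,0,-0.05,255],
    [0,0,0,0,0,-0.05,255],
    [0,0,0,0,0,-0.037,255],
    [0,0,0,0,0,0,255],
    [0,0,0,0,0,0,255]
  ]
}}

```text
time: 15.05
ee_pos: [0.5948, 0.1615, 0.3065]
eef_rot: [1.867, 2.526, 0.0]
contact_force: [-2.4, -1.0, 6.6]
gripper_width: 0.0207
finger_force: 60.5
```

```bash
python3 - <<'E'
from h import *
st(); t=env.snapshot("top"); c=env.snapshot("scene")
save("m5",np.hstack([cv2.resize(S["img"][y:y+60,x:x+60],None,fx=6,fy=6,interpolation=cv2.INTER_CUBIC) for S,x,y in((t,155,150),(c,268,130))]))
z=.126
for nm,S,M in(("top",t,(.5947,.1614)),("scene",c,(.5979,.1585))):
    for sg in(1,-1):
        a=np.radians(-73); g=np.array(M)+sg*.0425*np.array([np.cos(a),np.sin(a)])
        p=proj(S,[[*g,z]])[0]; X=atz(S,blob(S,p,3),z)[:2]-M; print(nm,sg,p.round(1),np.linalg.norm(X).round(4),np.degrees(np.arctan2(*(sg*X)[::-1])).round(1))
E
```

```text
t 15.05 p [0.5948 0.1615 0.3065] yang 17.07 z [ 0.001 -0.001 -1.   ] F [-2.4 -1.   6.6] T [-0.32  0.38 -0.01] w 0.0207 ff 60.5 q6 -0.16
top 1 [201.3 171.2] 0.0421 -73.3
top -1 [173.4 179.4] 0.0417 -72.7
scene 1 [291.6 168.7] 0.041 -73.5
scene -1 [298.4 156.3] 0.0456 -77.1
```

View pics/m5.png

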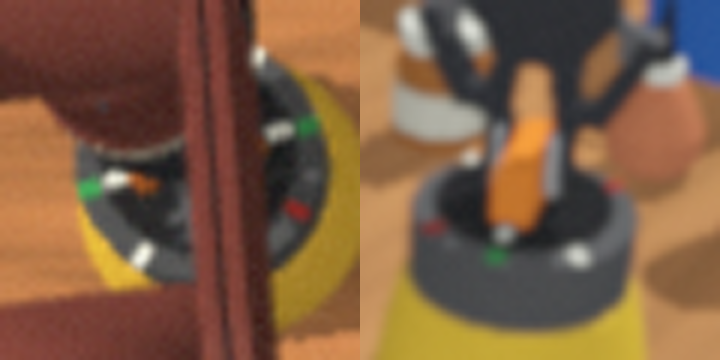

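In m5 the pointers stand at the green marks: top (117,180) by (90,187) and (280,130) by (307,125), scene (503,233) by (496,257). The flange is down on the collar and the bar still gripped, so I'm handing in.

```bash
python3 -c "
from h import *
print(env.job_done())"
```

```text
the job is handed in; nothing more can be done
None
```

I seated the lid flush on the collar, turned it 45° clockwise until its pointers stood at the green marks, held it there with the grip closed, and handed the job in at about 15 s.

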